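Pin the cast-mounting jig into line

TASK

The carriage on the cast-mounting jig has slid off its index position. Take the big tapered pin from the wooden pin rack by its grip and, while holding it, drive it point down through the carriage's hole into the hole of the jig body below, so that the two holes are pulled into line. Leave the pin upright and fully home, with its collar down on the carriage, and let go.

Things in the scene. Friction and masses are not known exactly. Their poses are not given: they have to be found in the camera images.
- pin_grip (a point): Big tapered steel pin upright in the rack; point at its grip's centre, z axis up the pin. Grip: plain cylinder, 28 mm diameter, 50 mm tall. Below it a 52 mm collar 6 mm thick, then a 36 mm shank, straight for 24 mm, tapering over 36 mm to an 8 mm tip, 91 mm below this point. About 0.3 kg. Not wanted, beside it: a slim pin (14 mm grip, 12 mm shank) and a blunt plug with a T bar on top.
- rack: Fixed wooden rack, 70 x 260 mm, 80 mm high; origin under its centre on the table, y axis along the row. Three pins hang by their collars in its three holes, 80 mm apart (one in the middle), in any order; the big pin's tip hangs 20 mm above the table.
- carriage_hole (a point): Round through hole, 41 mm, in the jig's steel carriage (88 x 170 x 15 mm): centre of its upper mouth, 65 mm above the table. A white cast, 50 mm high, stands on the carriage 60 mm beyond the hole. The carriage slides only along its length (y axis, + towards the cast), stiffly (6 N), stays where left, and starts 8 to 11 mm towards the cast, out of line with the body's hole.
- jig_hole (a point): Round hole, 41 mm, through the fixed aluminium jig body (110 x 190 x 50 mm), directly under the carriage and partly seen through its hole: centre of its upper mouth, 50 mm above the table. y axis: the line along which the carriage slides. With the pin fully home its grip's centre is 46 mm above this point. Driving it home takes some 5 to 20 N downward.
Not all that is in view belongs to the job. There is more than one size of the part that bears carriage_hole; the job needs the larger.

How it is judged:
By the outcome, as a careful person would: the job done as asked, in the order asked, and still so for the second after the job is handed in, with the robot touching nothing.
It also fails if it takes over 42 s, if anything falls off the work surface, if the arm or the gripper's body presses on something with over 40 N, if the wrist force passes 120 N, or if a joint passes its speed limit or range.

ROBOT

A 6-joint arm with a two-finger parallel gripper is mounted at the origin on the work surface. World frame = base frame: x ahead of the robot, y to its left, z up, the work surface at z = 0. Lengths are in mm, angles in rad, forces in N, time in s.
With the tool pointing down it reaches from about 350 to 775 mm from the base axis. Payload 7.3 kg.
Tool frame: the origin (TCP) lies on the centre line of the jaws, within the pads' length; the fingertips stand 17 mm ahead of it and the grasp point (between the pads) lies 2 mm behind it; z points along the fingers, y is the line along which they close (so a half turn about z gives the same grasp; the last joint's range is limited). The gripper opens to 92 mm and grips with 3 to 60 N. Pads are 19 mm wide; open, the fingers measure 130 mm over their backs; the gripper's body (75 mm by 190 mm) begins 47 mm behind the grasp point.
Start: joints at [1.074, 0.342, 1.524, -0, 1.275, -0.146], TCP at [180.401, 493.05, 243.741] pointing down, gripper open.
Joint ranges: [-2.53, 2.53], [-0.77, 2.02], [0.04, 2.7], [-1, 4.14], [0.28, 2.66], [-3.11, 3.11]. Speed limits (rad/s): [2.57, 2.57, 3.14, 3.14, 3.14, 3.14].

INTERFACE

Orientations are given as [roll, pitch, yaw] about the fixed x, y, z axes, in that order (R = Rz(yaw) Ry(pitch) Rx(roll)).
In Python, from plant import bot gives the robot as it stands. The module is installed in compiled form; this text tells all that it offers.
- The arm moves only by the shell command python3 -m pendant 'ROWS'. ROWS is JSON, a list of rows, each a list of 3 entries, a list of its own where there are three numbers: the shift along the world's x, y, z as a fraction of full scale, then the turn, a rotation vector about the world's x, y, z as a fraction of full scale, then the opening, from -1 (shut) to 1 (fully open), so that 0 is half open. In form: [[[tx, ty, tz], [rx, ry, rz], claw], ...]. A call has exactly 10 rows; each row shifts and turns the commanded pose from where the row before left it; what a row does not reach is not made up. Full scale, the value 1, is 30 mm for a shift and 0.12 rad for a turn. A row lasts 1/12 s, in which the tool goes at most 41.7 mm and 7.16 degrees, less where a joint would pass 70% of its speed; a pose out of reach is approached as far as the arm can. A call with a number of a shift or a turn outside -1 to 1 is refused whole. A call with a gripper value outside its range is refused whole. The fingers move at their own pace and stop on an object; the grip force is fixed at half the most. Time passes only in rows, so rows that do not move let the fingers close, or fill a call up. It gives the time, the measured TCP pose, the force, the opening and the grip force at its end, in the units of the state.
- bot.get_obs(): the state, without advancing time (a new reading comes with each control period).
- bot.capture(name): name is "scene" or "top" or "wrist"; returns the picture (420x560x3 uint8, blue, green, red); there is no depth.
- bot.camera_params(name): a dict with "fovy" (degrees; the focal length in pixels is half the picture's height over the tangent of half this angle, whatever the lens; pixels are square), "cx", "cy" (the principal point, pixels), "distortion" ([k1, k2, p1, p2, k3] as OpenCV has them; the pictures are not rectified), "camera_from_world" (4x4, takes a point from world to camera coordinates). Camera axes: x right, y down, z forward; pixel columns grow to the right and rows downward; lengths in mm; the calibration is good to about 2 mm. A picture is of the moment at which its call begins: read the wrist's pose just before it. camera_params takes no time and is no camera call; for the wrist camera it gives the pose at the moment of the call.
- bot.close_job(): hands the job in; it is judged then, once.
The state is a dict: "time": time; "joint_positions": joint angles; "dq": joint speeds; "tau": joint torques, N m; "tool_pos": TCP position; "tcp_rot": TCP orientation; "contact_force": force on the tool from outside, world axes, zero at the start; "moment": the same for the moment, N m; "grip_width": finger opening in mm; "finger_force": force on a finger pad.
Only numpy, scipy, OpenCV 4.12 (cv2) and the standard library are available. Lean on these libraries where they do the work, as an engineer would, in place of code of your own. Each camera call takes 0.05 s, during which the arm holds its last target. There are 200 camera calls.

## Working session

There is one attempt and no reset: what is moved stays moved. The work goes in short steps, Python scripts to look and compute and a shell command to move; the robot and the scene stay as the last step left them, time stands still between calls to the robot, and variables do not carry over. Pictures are saved under pics/ and viewed, at most 10 in all, crops included, and the job is handed in when it is done.

```bash
mkdir -p pics
cat > h.py <<'E'
import numpy as np, cv2
from plant import bot
def K(p): 
    f=210/np.tan(np.radians(p["fovy"])/2); return np.array([[f,0,p["cx"]],[0,f,p["cy"]],[0,0,1.]])
def ray(p,uv):
    n=cv2.undistortPoints(np.array([[uv]],float),K(p),np.array(p["distortion"],float))[0,0]
    T=np.array(p["camera_from_world"]); R=T[:3,:3]; return -R.T@T[:3,3], R.T@np.array([n[0],n[1],1])
def onz(p,uv,z):
    o,d=ray(p,uv); return o+d*(z-o[2])/d[2]
def proj(p,X):
    T=np.array(p["camera_from_world"]); return cv2.projectPoints(np.atleast_2d(np.array(X,float)),cv2.Rodrigues(T[:3,:3])[0],T[:3,3],K(p),np.array(p["distortion"],float))[0][:,0]
E
python3 - <<'E'
from h import *
o=bot.get_obs(); print(o["time"],o["tool_pos"],o["tcp_rot"],o["grip_width"])
for n in("scene","top"):
    p=bot.camera_params(n); im=bot.capture(n); cv2.imwrite(f"pics/{n}0.png",im)
    print(n,p["fovy"],p["distortion"],np.round(ray(p,(280,210))[0]),np.round(onz(p,(280,210),0)))
E
```

```text
0.0 [180.19318929 492.69311596 243.02192693] [-3.14002630e+00 -2.12429191e-04  2.79082268e+00] 91.88845677499114
scene 43.20710428882794 [-0.12621184  0.          0.          0.          0.        ] [ 952. -734. 1115.] [562.  43.   0.]
top 52.45198216378847 [-0.0985657  0.         0.         0.         0.       ] [ 507.    7. 1162.] [589. -17.   0.]
```

View pics/scene0.png

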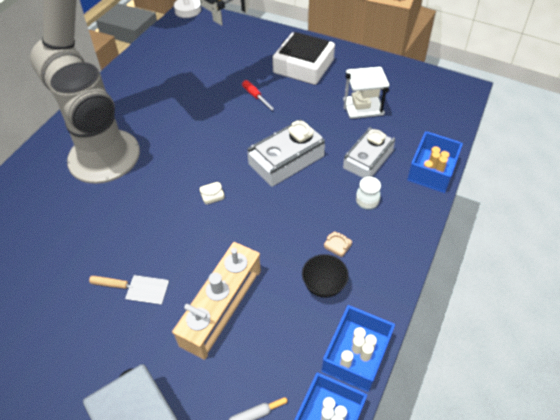

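View pics/top0.png

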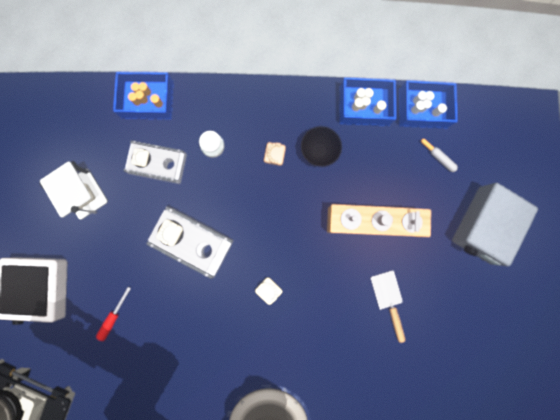

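The scene has three pins in the rack, in the top view: (351,218) a thin grip, (383,220) a thick cylindrical grip and (411,222) a T bar. The middle one fits the big pin. There are two jigs: (190,243) large and (156,162) small, and the job needs the large one. I'll confirm both in one crop.

Run:
```python
import cv2,numpy as np
t=cv2.imread("pics/top0.png"); s=cv2.imread("pics/scene0.png")
r=lambda a:cv2.resize(a,(400,300),interpolation=cv2.INTER_CUBIC)
cv2.imwrite("pics/c1.png",np.vstack([np.hstack([r(t[185:260,330:430]),r(t[200:275,140:240])]),np.hstack([r(s[240:345,160:300]),r(s[110:200,240:360])])]))
```

```text
(no output)
```

View pics/c1.png

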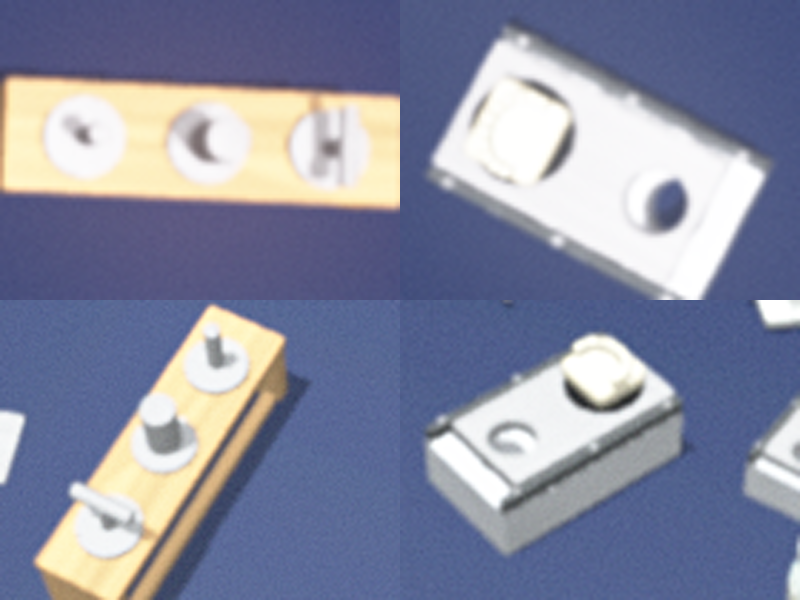

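The crop confirms it: the middle pin is the thick cylinder with a collar, with the slim pin and the T-bar plug on either side. The large jig has its carriage hole at top view (204.5,250), with the cast up and to the left of it.

Run:
```python
from h import *
p=bot.camera_params("top"); q=bot.camera_params("scene")
pin=onz(p,(382,220.7),86); print("pin",pin, "scene",onz(q,(216+0,240+437*.35-105+0),86))
# scene crop: pin collar (165,440)->
print("pin scene",onz(q,(160+165*.35,240+(440-300)*.35),86))
print("hole top",onz(p,(140+258/4,200+200/4),65),"scene",onz(q,(240+113*.3,110+(438-300)*.3),65))
# direction: cast-side corner pts of carriage edges (top crop)
f=lambda x,y:onz(p,(140+(x-400)/4,200+y/4),65)[:2]
for a,b in(((665,297),(430,175)),((770,165),(505,25))):
    d=f(*b)-f(*a); print("dir",d,np.degrees(np.arctan2(d[1],d[0])))
g=lambda x,y:onz(p,(330+x/4,185+y/4),80)[:2]
d=g(5,78)-g(400,95); print("rack",np.degrees(np.arctan2(d[1],d[0])))
w=bot.camera_params("wrist");print(w["fovy"],w["distortion"],ray(w,(280,210)),w["camera_from_world"])
```

```text
pin [ 561.71485662 -276.96849564   86.        ] scene [ 559.83406272 -275.09337212   86.        ]
pin scene [ 564.66886458 -275.70449386   86.        ]
hole top [476.91323134 175.10581379  65.        ] scene [480.51756091 174.72543764  65.        ]
dir [ 73.80821254 154.13503543] 64.4123732047899
dir [ 85.82824351 174.05634619] 63.75181314383166
rack 88.98275734683484
68.30856902502332 [0.01589925 0.         0.         0.         0.        ] (array([114.81472174, 516.78672406, 384.68015229]), array([ 0.22968686, -0.09381375, -0.9688052 ])) [[ 3.43641178e-01  9.39098994e-01 -1.95478947e-03 -5.24016990e+02]
 [ 9.07734143e-01 -3.31629021e-01  2.56984275e-01 -3.16965179e+01]
 [ 2.40685409e-01 -9.00848081e-02 -9.66413608e-01  3.90680538e+02]
 [ 0.00000000e+00  0.00000000e+00  0.00000000e+00  1.00000000e+00]]
```

```bash
python3 -m pendant '[[[0.49,-0.98,0],[0,0,-0.54],1],[[0.49,-0.98,0],[0,0,-0.54],1],[[0.49,-0.98,0],[0,0,-0.54],1],[[0.49,-0.98,0],[0,0,-0.54],1],[[0.49,-0.98,0],[0,0,-0.54],1],[[0.49,-0.98,0],[0,0,-0.54],1],[[0.49,-0.98,0],[0,0,-0.54],1],[[0.49,-0.98,0],[0,0,-0.54],1],[[0.49,-0.98,0],[0,0,-0.54],1],[[0.49,-0.98,0],[0,0,-0.54],1]]'
python3 -m pendant '[[[0.49,-0.98,0],[0,0,-0.54],1],[[0.49,-0.98,0],[0,0,-0.54],1],[[0.49,-0.98,0],[0,0,-0.54],1],[[0.49,-0.98,0],[0,0,-0.54],1],[[0.49,-0.98,0],[0,0,-0.54],1],[[0.49,-0.98,0],[0,0,-0.54],1],[[0.49,-0.98,0],[0,0,-0.54],1],[[0.49,-0.98,0],[0,0,-0.54],1],[[0.49,-0.98,0],[0,0,-0.54],1],[[0.49,-0.98,0],[0,0,-0.54],1]]'
```

```text
time: 0.93
tool_pos: [327.5, 197.5, 243.6]
tcp_rot: [-3.141, -0.0, 2.14]
contact_force: [1.1, 0.1, 0.5]
grip_width: 92.0
finger_force: 0.0
time: 1.77
tool_pos: [474.6, -96.6, 243.4]
tcp_rot: [-3.141, -0.0, 1.491]
contact_force: [1.0, 0.8, 0.2]
grip_width: 91.9
finger_force: 0.0
```

```bash
python3 -m pendant '[[[0.42,-0.86,0],[0,0,-0.45],1],[[0.42,-0.86,0],[0,0,-0.45],1],[[0.42,-0.86,0],[0,0,-0.45],1],[[0.42,-0.86,0],[0,0,-0.45],1],[[0.42,-0.86,0],[0,0,-0.45],1],[[0.42,-0.86,0],[0,0,-0.45],1],[[0.42,-0.86,0],[0,0,-0.45],1],[[0,0,0],[0,0,0],1],[[0,0,0],[0,0,0],1],[[0,0,0],[0,0,0],1]]'
python3 - <<'E'
from h import *
w=bot.camera_params("wrist"); im=bot.capture("wrist"); cv2.imwrite("pics/w1.png",im); np.save("w1.npy",w)
print(proj(w,[[562,-277,86],[562,-277,136]]))
E
```

```text
time: 2.6
tool_pos: [562.1, -275.0, 243.0]
tcp_rot: [-3.14, -0.001, 1.117]
contact_force: [0.0, -0.1, 0.0]
grip_width: 92.2
finger_force: 0.0
[[284.01040941 204.26390001]
 [284.2570782  218.04107557]]
```

View pics/w1.png

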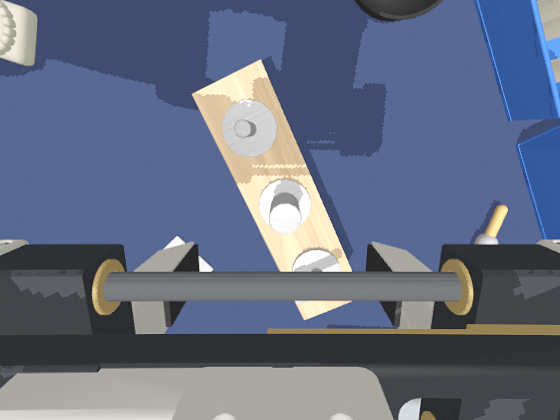

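The wrist view shows the big grip's top at about (285,217), within 1 px of where I predicted it. The slim pin is at (248,128), so the target is right. Now going down to grasp.

```bash
python3 -m pendant '[[[0,-0.07,-0.6],[0,0,0],1],[[0,0,-0.8],[0,0,0],1],[[0,0,-0.8],[0,0,0],1],[[0,0,-0.8],[0,0,0],1],[[0,0,-0.8],[0,0,0],1],[[0,0,-0.4],[0,0,0],1],[[0,0,-0.23],[0,0,0],1],[[0,0,0],[0,0,0],1],[[0,0,0],[0,0,0],1],[[0,0,0],[0,0,0],-1]]'
python3 -m pendant '[[[0,0,0],[0,0,0],-1],[[0,0,0],[0,0,0],-1],[[0,0,0],[0,0,0],-1],[[0,0,0],[0,0,0],-1],[[0,0,0],[0,0,0],-1],[[0,0,0],[0,0,0],-1],[[0,0,0],[0,0,0],-1],[[0,0,0],[0,0,0],-1],[[0,0,0],[0,0,0],-1],[[0,0,0],[0,0,0],-1]]'
```

```text
time: 3.48
tool_pos: [563.3, -277.7, 112.4]
tcp_rot: [3.139, 0.0, 1.117]
contact_force: [0.4, 0.3, 0.4]
grip_width: 88.4
finger_force: 0.0
time: 4.32
tool_pos: [562.7, -277.7, 110.8]
tcp_rot: [3.141, 0.0, 1.117]
contact_force: [1.3, -1.0, -0.1]
grip_width: 27.7
finger_force: 30.0
```

```bash
python3 -m pendant '[[[0,0,0.3],[0,0,0],-1],[[0,0,0.7],[0,0,0],-1],[[0,0,0.8],[0,0,0],-1],[[0,0,0.9],[0,0,0],-1],[[0,0,0.9],[0,0,0],-1],[[0,0,0.8],[0,0,0],-1],[[-0.2,0.7,0],[0,0,0],-1],[[-0.3,0.98,0],[0,0,0],-1],[[-0.3,0.98,0],[0,0,0],-1],[[-0.3,0.98,0],[0,0,0],-1]]'
python3 -m pendant '[[[-0.3,0.98,0],[0,0,0],-1],[[-0.3,0.98,0],[0,0,0],-1],[[-0.3,0.98,0],[0,0,0],-1],[[-0.3,0.98,0],[0,0,0],-1],[[-0.3,0.98,0],[0,0,0],-1],[[-0.3,0.98,0],[0,0,0],-1],[[-0.3,0.98,0],[0,0,0],-1],[[-0.3,0.98,0],[0,0,0],-1],[[-0.2,0.6,0],[0,0,0],-1],[[0,0,0],[0,0,0],-1]]'
python3 -m pendant '[[[0,0,0],[0,0,0],-1],[[0,0,0],[0,0,0],-1],[[0,0,0],[0,0,0],-1],[[0,0,0],[0,0,0],-1],[[0,0,0],[0,0,0],-1],[[0,0,0],[0,0,0],-1],[[0,0,0],[0,0,0],-1],[[0,0,0],[0,0,0],-1],[[0,0,0],[0,0,0],-1],[[0,0,0],[0,0,0],-1]]'
python3 - <<'E'
from h import *
w=bot.camera_params("wrist"); im=bot.capture("wrist"); cv2.imwrite("pics/w2.png",im); np.save("w2.npy",w)
print(proj(w,[[478,175,65]]))
E
```

```text
time: 5.15
tool_pos: [528.6, -167.3, 242.8]
tcp_rot: [-3.141, -0.0, 1.116]
contact_force: [0.8, 0.7, -3.7]
grip_width: 27.5
finger_force: 30.0
time: 5.98
tool_pos: [449.7, 87.8, 243.2]
tcp_rot: [-3.14, -0.001, 1.12]
contact_force: [-0.9, 0.6, -3.3]
grip_width: 27.6
finger_force: 30.0
time: 6.82
tool_pos: [451.6, 84.7, 242.8]
tcp_rot: [3.142, 0.0, 1.117]
contact_force: [-0.2, 0.3, -3.4]
grip_width: 27.3
finger_force: 30.0
[[266.6862889  104.80339219]]
```

View pics/w2.png

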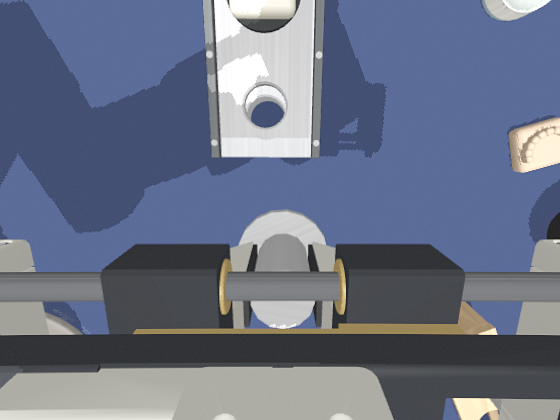

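Run:
```python
import cv2,numpy as np
im=cv2.imread("pics/w2.png"); c=im[70:170,200:330]
cv2.imwrite("pics/c2.png",cv2.resize(c,(780,600),interpolation=cv2.INTER_CUBIC))
from h import *
w=np.load("w2.npy",allow_pickle=True).item()
f=lambda u,v,z:onz(w,(u,v),z)
for (a,b) in (((209,10),(215,143)),((326,10),(319,143))): pass
```

```text
(no output)
```

View pics/c2.png

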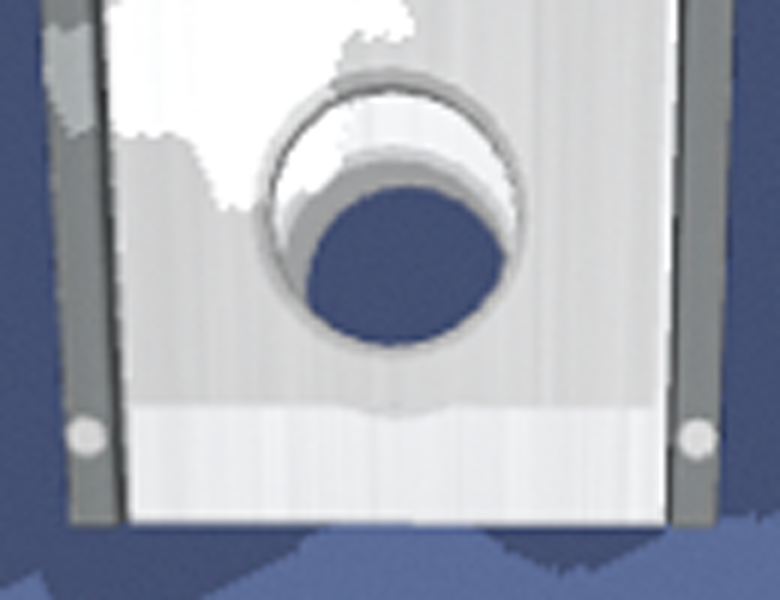

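Run:
```python
from h import *
w=np.load("w2.npy",allow_pickle=True).item()
f=lambda u,v,z:onz(w,(200+u/6,70+v/6),z)[:2]
c=f(391,209,65); print("car",c,"dia",f(391,68,65)-f(391,350,65),f(258,209,65)-f(525,209,65))
b=f(392,281,50); print("body",b,"top,bot",f(392,147,50),f(392,415,50))
d=c-b; print("off",np.hypot(*d),np.degrees(np.arctan2(d[1],d[0])))
# rails' inner end points at z=65, midline
l0,l1=f(108,100,65),f(127,500,65); r0,r1=f(680,100,65),f(668,500,65)
for x in (l0-l1,r0-r1): print(np.degrees(np.arctan2(x[1],x[0])))
m=(l1+r1)/2; print("mid",m,"width",np.hypot(*(l1-r1)))
a=np.radians(63.9);u=np.array([np.cos(a),np.sin(a)]);n=np.array([-u[1],u[0]])
print("lateral car,body wrt mid",(c-m)@n,(b-m)@n,"along",(c-b)@u)
# held pin collar centre check: pixel of collar rim, top surface
T=np.array(bot.get_obs()["tool_pos"]);print(T, proj(w,[[T[0],T[1],T[2]-25],[T[0],T[1],T[2]-0]]))
th=np.linspace(0,6.28,9)
print(np.round(proj(w,[[T[0]+26*np.cos(t),T[1]+26*np.sin(t),T[2]-25] for t in np.linspace(0,2*np.pi,60)]).min(0)),np.round(proj(w,[[T[0]+26*np.cos(t),T[1]+26*np.sin(t),T[2]-25] for t in np.linspace(0,2*np.pi,60)]).max(0)))
```

```text
car [476.65565347 175.62449786] dia [19.54405918 38.58387362] [-39.00084439  19.00504953]
body [471.3303333  166.48537268] top,bot [481.06185978 185.70441505] [461.22985086 146.53126767]
off 10.577459237153219 59.77086978139744
63.7351572202656
63.67382629368633
mid [456.65166295 133.64415183] width 91.48757514151046
lateral car,body wrt mid 0.5046634645550441 1.2662886797478965 along 10.550003362332184
[451.60711508  84.74540582 242.84880944] [[283.55030597 253.65967609]
 [283.77374296 272.95965419]]
[238. 210.] [329. 294.]
```

The wrist view shows the carriage hole at (265,105) and the body hole offset towards the robot, centred at about (265,117). That puts the carriage about 10.5 mm off along 64°. The held pin's collar lies centred under the TCP. I'll turn the grip 90° so the jaws close along the slide, which resists the pin tipping, and go over the body hole.

```bash
python3 -m pendant '[[[0.065,0.27,0],[0,0,0.5],-1],[[0.065,0.27,0],[0,0,0.9],-1],[[0.065,0.27,0],[0,0,0.97],-1],[[0.065,0.27,0],[0,0,0.97],-1],[[0.065,0.27,0],[0,0,0.97],-1],[[0.065,0.27,0],[0,0,0.97],-1],[[0.065,0.27,0],[0,0,0.97],-1],[[0.065,0.27,0],[0,0,0.97],-1],[[0.065,0.27,0],[0,0,0.97],-1],[[0.065,0.27,0],[0,0,0.97],-1]]'
python3 -m pendant '[[[0,0,0],[0,0,0.97],-1],[[0,0,0],[0,0,0.97],-1],[[0,0,0],[0,0,0.97],-1],[[0,0,0],[0,0,0.96],-1],[[0,0,0],[0,0,0],-1],[[0,0,0],[0,0,0],-1],[[0,0,0],[0,0,0],-1],[[0,0,0],[0,0,0],-1],[[0,0,0],[0,0,0],-1],[[0,0,0],[0,0,0],-1]]'
```

```text
time: 7.7
tool_pos: [471.1, 166.2, 242.8]
tcp_rot: [-3.142, -0.0, 2.222]
contact_force: [0.4, -0.5, -3.7]
grip_width: 27.2
finger_force: 30.0
time: 8.53
tool_pos: [471.1, 165.7, 242.8]
tcp_rot: [3.142, 0.0, 2.679]
contact_force: [0.6, 0.1, -3.3]
grip_width: 27.3
finger_force: 30.0
```

```bash
python3 -m pendant '[[[0,0,-0.4],[0,0,0],-1],[[0,0,-0.7],[0,0,0],-1],[[0,0,-0.7],[0,0,0],-1],[[0,0,-0.5],[0,0,0],-1],[[0,0,-0.3],[0,0,0],-1],[[0,0,-0.2],[0,0,0],-1],[[0,0,-0.17],[0,0,0],-1],[[0,0,0],[0,0,0],-1],[[0,0,0],[0,0,0],-1],[[0,0,0],[0,0,0],-1]]'
python3 - <<'E'
from h import *
w=bot.camera_params("wrist"); im=bot.capture("wrist"); s=bot.capture("scene")
cv2.imwrite("pics/m3.png",np.hstack([cv2.resize(im,(400,300)),cv2.resize(s[90:210,220:380],(400,300),interpolation=cv2.INTER_CUBIC)]))
E
```

```text
time: 9.37
tool_pos: [471.6, 165.8, 154.5]
tcp_rot: [3.141, 0.001, 2.68]
contact_force: [-0.5, -1.0, -3.8]
grip_width: 27.8
finger_force: 30.0
```

View pics/m3.png

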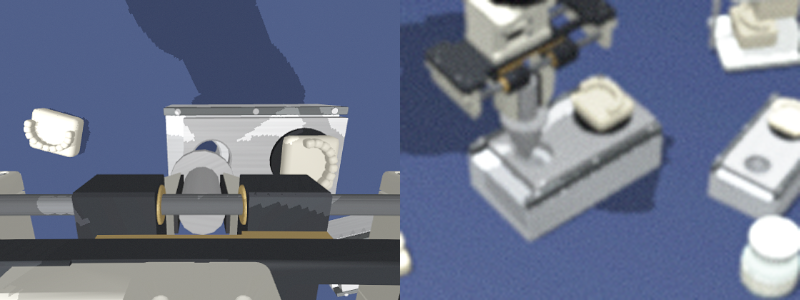

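The tip is just inside the carriage hole, with no contact. Now driving down gently.

```bash
python3 -m pendant '[[[0,0,-0.1],[0,0,0],-1],[[0,0,-0.1],[0,0,0],-1],[[0,0,-0.1],[0,0,0],-1],[[0,0,-0.1],[0,0,0],-1],[[0,0,-0.1],[0,0,0],-1],[[0,0,-0.1],[0,0,0],-1],[[0,0,-0.1],[0,0,0],-1],[[0,0,-0.1],[0,0,0],-1],[[0,0,0],[0,0,0],-1],[[0,0,0],[0,0,0],-1]]'
```

```text
time: 10.3
tool_pos: [472.6, 166.7, 130.1]
tcp_rot: [3.138, 0.003, 2.68]
contact_force: [4.6, 4.4, -2.1]
grip_width: 27.6
finger_force: 30.0
```

```bash
python3 -m pendant '[[[-0.01,-0.02,-0.1],[0,0,0],-1],[[-0.01,-0.02,-0.1],[0,0,0],-1],[[0,0,-0.1],[0,0,0],-1],[[0,0,-0.1],[0,0,0],-1],[[0,0,-0.1],[0,0,0],-1],[[0,0,-0.1],[0,0,0],-1],[[0,0,-0.1],[0,0,0],-1],[[0,0,0],[0,0,0],-1],[[0,0,0],[0,0,0],-1],[[0,0,0],[0,0,0],-1]]'
```

```text
time: 11.13
tool_pos: [471.8, 165.3, 108.8]
tcp_rot: [3.139, 0.002, 2.68]
contact_force: [3.7, 4.5, -4.4]
grip_width: 27.3
finger_force: 30.0
```

```bash
python3 -m pendant '[[[0,0,-0.08],[0,0,0],-1],[[0,0,-0.08],[0,0,0],-1],[[0,0,-0.08],[0,0,0],-1],[[0,0,-0.08],[0,0,0],-1],[[0,0,-0.06],[0,0,0],-1],[[0,0,-0.04],[0,0,0],-1],[[0,0,0],[0,0,0],-1],[[0,0,0],[0,0,0],-1],[[0,0,0],[0,0,0],-1],[[0,0,0],[0,0,0],-1]]'
```

```text
time: 11.97
tool_pos: [471.9, 165.4, 96.5]
tcp_rot: [3.139, 0.002, 2.68]
contact_force: [3.1, 4.5, -3.0]
grip_width: 27.4
finger_force: 30.0
```

Vertical force is still only the pin's weight, so I'll press a few mm further until the collar bears.

```bash
python3 -m pendant '[[[0,0,-0.04],[0,0,0],-1],[[0,0,-0.04],[0,0,0],-1],[[0,0,-0.03],[0,0,0],-1],[[0,0,0],[0,0,0],-1],[[0,0,0],[0,0,0],-1],[[0,0,0],[0,0,0],-1],[[0,0,0],[0,0,0],-1],[[0,0,0],[0,0,0],-1],[[0,0,0],[0,0,0],-1],[[0,0,0],[0,0,0],-1]]'
```

```text
time: 12.8
tool_pos: [472.0, 165.4, 95.6]
tcp_rot: [3.138, 0.004, 2.681]
contact_force: [-2.8, 3.8, 21.2]
grip_width: 27.4
finger_force: 30.0
```

The collar has seated: 21 N upward at TCP z 95.6, expected about 95.8. Now relieving the press and nudging along the slide for better alignment.

```bash
python3 -m pendant '[[[0,0,0.04],[0,0,0],-1],[[0,0,0],[0,0,0],-1],[[-0.02,-0.03,0],[0,0,0],-1],[[-0.01,-0.03,0],[0,0,0],-1],[[0,0,0],[0,0,0],-1],[[0,0,0],[0,0,0],-1],[[0,0,0],[0,0,0],-1],[[0,0,0],[0,0,0],-1],[[0,0,0],[0,0,0],-1],[[0,0,0],[0,0,0],-1]]'
```

```text
time: 13.63
tool_pos: [471.2, 163.8, 95.7]
tcp_rot: [3.138, 0.003, 2.68]
contact_force: [-0.1, 7.1, 11.6]
grip_width: 27.7
finger_force: 30.0
```

```bash
python3 -m pendant '[[[0.01,0.02,0.02],[0,0,0],-1],[[0,0,0],[0,0,0],-0.1],[[0,0,0],[0,0,0],0.1],[[0,0,0],[0,0,0],0.2],[[0,0,0],[0,0,0],0.2],[[0,0,0],[0,0,0],0.2],[[0,0,0],[0,0,0],0.2],[[0,0,0],[0,0,0],0.2],[[0,0,0],[0,0,0],0.2],[[0,0,0],[0,0,0],0.2]]'
python3 -m pendant '[[[0,0,0.2],[0,0,0],0.2],[[0,0,0.4],[0,0,0],0.2],[[0,0,0.8],[0,0,0],0.2],[[0,0,0.9],[0,0,0],0.2],[[0,0,0.9],[0,0,0],0.2],[[0,0,0.9],[0,0,0],0.2],[[-0.5,-0.9,0.2],[0,0,0],0.2],[[-0.5,-0.9,0],[0,0,0],0.2],[[-0.3,-0.6,0],[0,0,0],0.2],[[0,0,0],[0,0,0],0.2]]'
python3 - <<'E'
from h import *
p=bot.camera_params("top")
im=bot.capture("wrist"); s=bot.capture("scene"); t=bot.capture("top")
r=lambda a:cv2.resize(a,(400,300),interpolation=cv2.INTER_CUBIC)
cv2.imwrite("pics/m4.png",np.vstack([np.hstack([r(im),r(s[90:210,220:380])]),np.hstack([r(t[200:275,140:240]),r(s[120:180,240:320])])]))
E
```

```text
time: 14.47
tool_pos: [469.9, 163.3, 94.6]
tcp_rot: [3.142, -0.0, 2.68]
contact_force: [-0.2, 0.1, 0.9]
grip_width: 55.0
finger_force: 0.0
time: 15.3
tool_pos: [429.3, 89.2, 224.4]
tcp_rot: [-3.141, 0.0, 2.678]
contact_force: [-0.5, 0.7, 0.5]
grip_width: 55.2
finger_force: 0.0
```

View pics/m4.png

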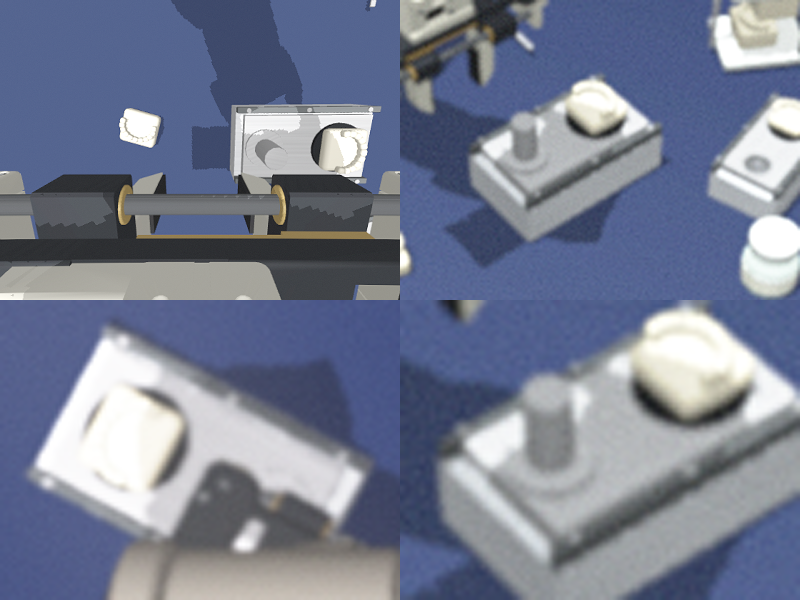

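The pin stands upright in the jig with its collar down on the carriage. The exposed body strip at the near end is now roughly half as wide as before, so the carriage is back in line. The robot is clear.

```bash
python3 -c "
from plant import bot
print(bot.close_job())"
```

```text
the job is handed in; nothing more can be done
None
```

The big pin is fully home and upright through the carriage into the jig body, with its collar down on the carriage and the gripper released and clear; the job was handed in at about 15 s of the 42 s allowed, and no verdict came back.

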